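# Open the spring clamp for a marble column and hold it

## Robot

A 7-joint arm with a two-finger parallel gripper is mounted at the origin on the work surface. World frame = base frame: x ahead of the robot, y to its left, z up, the work surface at z = 0. Lengths are in m, angles in rad, forces in N, time in s.
With the tool pointing down it reaches from about 0.35 to 0.9 m from the base axis. Payload 7.2 kg.
Tool frame: the origin (TCP) lies at the very end of the fingers, on their centre line; the grasp point (between the pads) lies 19 mm behind it; z points along the fingers, y is the line along which they close (so a half turn about z gives the same grasp; the last joint's range is limited). The gripper opens to 85 mm and grips with 20 to 120 N. Pads are 22 mm wide; open, the fingers measure 114 mm over their backs; the gripper's body (76 mm by 85 mm) begins 54 mm behind the grasp point. The pads swing forward as they close: fully open they stand 13 mm farther back than shut.
Start: joints at [-1.32, 0.411, -0.013, 1.596, 0.006, 1.134, -0.082], TCP at [0.196, 0.594, 0.195] pointing down, gripper open.
Joint ranges: [-2.95, 2.95], [-0.29, 1.99], [-1.47, 1.44], [0.14, 2.54], [-1.03, 4.17], [0.13, 1.85], [-2.86, 2.86]. Speed limits (rad/s): [2.39, 2.39, 3.01, 3.01, 3.14, 3.14, 3.14].

## Interface

Orientations are given as a rotation vector (axis times angle).
In Python, from rig import env gives the robot as it stands.
- The arm moves only by the tool drive_tool, never from a script. Its argument "commands" is a list of rows, each a list of 7 numbers: the shift along the tool's x, y, z normalised to -1 to 1, where 1 is 0.4 m, then the turn, a rotation vector about the tool's x, y, z normalised to -1 to 1, where 1 is 180 degrees, then the closure, from 0 (fully open) to 1 (shut). A call has 1 to 20 rows; each row is the pose to reach, as a shift and turn from the pose commanded when the call began, along the tool's axes at that moment, turning the shorter way round; what a row does not reach only later rows make up. A row lasts 1/12 s, in which the tool goes at most 41.7 mm and 7.16 degrees, less where a joint would pass 70% of its speed; a pose out of reach is approached as far as the arm can. A call with a number of a shift or a turn outside -1 to 1 is refused whole. A call with a gripper value outside its range is refused whole. The fingers move at their own pace and stop on an object; "newtons" is the grip in N (left out, the last holds). Time passes only in rows, so rows that repeat a pose let the fingers close. It gives the time, the measured TCP pose, the force, the opening and the grip force at its end, in the units of the state.
- env.get_obs(): the state, without advancing time (a new reading comes with each control period).
- env.capture(name): name is "scene" or "top" or "wrist"; returns a dict with "img" (420x560x3 uint8, blue, green, red), "z_map" (420x560 float32, m along the optical axis (not along the pixel's ray), 0 where there is no reading), "vfov" (degrees; the focal length in pixels is half the picture's height over the tangent of half this angle, whatever the lens; pixels are square), "cx", "cy" (the principal point, pixels), "origin" and "rotation" of the camera in the world; the wrist camera has in their place "mount" (4x4, takes a point from camera to tool coordinates, whose origin is the TCP and whose axes are the flange's). Camera axes: x right, y down, z forward; pixel columns grow to the right and rows downward; lengths in m; the calibration is good to about 2 mm. A picture is of the moment at which its call begins: read the wrist's pose just before it.
- env.job_done(): hands the job in; it is judged then, once.
The state is a dict: "clock": time; "qpos": joint angles; "joint_velocities": joint speeds; "effort": joint torques, N m; "ee_pos": TCP position; "eef_rot": TCP orientation; "ft_force": force on the tool from outside, world axes, zero at the start; "ft_torque": the same for the moment, N m; "finger_gap": finger opening in m; "finger_force": force on a finger pad.
Only numpy, scipy, OpenCV 4.12 (cv2) and the standard library are available. Lean on these libraries where they do the work, as an engineer would, in place of code of your own. Each camera call takes 0.05 s, during which the arm holds its last target. There are 200 camera calls.

## Task

Get the spring clamp ready for the green column: lift out the white marble chock that blocks its slide and set it down on the cork mat, without dropping it. Then pull the red paddle back against its spring until the yellow pointer lines up with the red mark, and finish while still holding it there with the gripper, because it snaps shut if let go. Leave the bowl, the cup and the column where they stand.

Things in the scene. Friction and masses are not known exactly. Their poses are not given: they have to be found in the camera images.
- clamp: Blue bench clamp, bolted down, 255 long (x) x 96 wide (y) mm. Origin on the table; x runs along the slide, -x (roughly towards the robot) is the opening direction. Slide floor 18 mm up, between two steel rails (tops 26 mm up, inner faces y = +-24 mm). End stop: inner face x = -135 mm, 15 mm thick, top 48 mm up. Fixed jaw: x = 67 to 93 mm, top 60 mm up.
- jaw: Sliding steel jaw with the red paddle, axes as the clamp's. Origin on the slide floor under the paddle: clamp x = +20 mm when shut; slides to clamp -x by up to 115 mm. Reaches 20 mm to -x and 42 mm to +x of its origin; jaw plate 76 mm wide, top 60 mm above the table. A spring pulls it shut: 5.4 N when shut, plus 0.9 N per 10 mm pulled. No latch.
- paddle (a point): Grip point on the red paddle, 93 mm above the table. The paddle is upright: 14 mm thick along the clamp's x, 50 mm wide along y, from 43 to 105 mm above the table; free all round above 60 mm once the chock is out.
- pointer (a point): Top of the tip of the yellow pointer (3 mm wide along x), which is fixed to the jaw on its clamp -y side, 10 mm to -x of the paddle, 34 mm above the table. It travels over the white scale strip.
- mark: Red mark, fixed on the outer (-y) edge of the scale strip: a 3 mm wide red line with a red flag (12 x 10 mm, top 34 mm up). Origin on the table plane under the line, axes parallel to the clamp's. The pointer is at the mark when both have the same clamp x; that takes 65 to 95 mm of pull, different each time.
- chock: White marble block, 85 (x) x 34 (y) x 55 (z) mm, about 0.42 kg (0.3 to 0.55), origin at the centre of its underside. Stands on the slide floor between jaw and end stop, its long side along the slide, its top 73 mm above the table; while it is there the jaw can open no more than 50 mm.
- chock_center (a point): Centre of the chock, 27.5 mm above its underside.
- mat: Cork mat 140 x 140 x 6 mm, fixed to the table, origin at the centre of its underside. It lies to the left or to the right of the clamp.
- bowl: Cream onyx bowl, 110 mm across, 50 mm tall, loose, origin under its centre. Bystander, on the side of the clamp where the mat is not.
- cup: Honey-coloured stone candle cup, 76 mm across, 85 mm tall, loose, origin under its centre. Bystander.
- column: Dark green marble column, 62 mm across, 170 mm tall, loose, standing, origin under its centre. Bystander.
Mind the look-alikes: they are no part of the job. There is more than one size of the mat; the job needs the largest.

How it is judged:
By the outcome, as a careful person would: the job done as asked, in the order asked, and still so for the second after the job is handed in, while the arm keeps its last pose, push and grip.
It also fails if it takes over 48 s, if anything falls off the work surface, if the arm or the gripper's body presses on something with over 40 N, if the wrist force passes 120 N, or if a joint passes its speed limit or range.

## Working session

There is one attempt and no reset: what is moved stays moved. The work goes in short steps, Python scripts to look and compute and a tool call to move; the robot and the scene stay as the last step left them, time stands still between calls to the robot, and variables do not carry over. Pictures are saved under pics/ and viewed, at most 10 in all, crops included, and the job is handed in when it is done.

Besides the shell and the picture viewer there is one more tool, called after "Call:" in YAML: its name, and indented under it one key for each argument. drive_tool: Moves the arm, as the interface text tells. Its arguments: {"type":"object","properties":{"commands":{"type":"array","items":{"type":"array","items":{"type":"number"}}},"newtons":{"type":"number"}},"required":["commands"]}

```bash
ls; mkdir -p pics; cat > h.py <<'E'
import numpy as np, cv2, pickle
from scipy.spatial.transform import Rotation as R
from rig import env
def cap(name):
    o=env.get_obs(); c=env.capture(name)
    if name=="wrist":
        T=np.eye(4);T[:3,:3]=R.from_rotvec(o["eef_rot"]).as_matrix();T[:3,3]=o["ee_pos"]
        M=T@np.array(c["mount"]);c["origin"]=M[:3,3];c["rotation"]=M[:3,:3]
    return c
def cloud(c):
    h,w=c["z_map"].shape;f=h/2/np.tan(np.radians(c["vfov"])/2)
    v,u=np.mgrid[:h,:w];z=c["z_map"]
    p=np.stack([(u-c["cx"])/f*z,(v-c["cy"])/f*z,z],-1)
    return p@np.array(c["rotation"]).T+np.array(c["origin"])
E
python3 - <<'E'
from h import *
for n in("scene","top"):
    c=cap(n);pickle.dump(c,open(n+".pkl","wb"));cv2.imwrite(f"pics/{n}0.png",c["img"]);print(n,c["origin"],c["vfov"],c["cx"],c["cy"])
o=env.get_obs();print({k:np.round(v,3) for k,v in o.items()})
E
```

```text
pics
scene [ 0.93935561 -0.22851785  0.83424185] 56.5785640545448 278.3416959055909 208.42789145628376
top [0.27741732 0.08521689 1.26111925] 49.11951311520793 270.3038131614906 206.23198199555821
{'clock': np.float64(0.1), 'qpos': array([-1.32 ,  0.412, -0.013,  1.597,  0.006,  1.134, -0.082]), 'joint_velocities': array([-0.001, -0.   ,  0.001, -0.002,  0.001, -0.002,  0.001]), 'effort': array([ 3.0000e-03, -6.0183e+01,  6.8500e-01, -3.0010e+01,  1.4000e-02,
        6.0000e-03, -0.0000e+00]), 'ee_pos': array([0.196, 0.593, 0.194]), 'eef_rot': array([-4.990e-01, -3.102e+00,  2.000e-03]), 'ft_force': array([0.103, 0.723, 0.226]), 'ft_torque': array([-0.016, -0.034, -0.001]), 'finger_force': np.float64(0.0), 'finger_gap': np.float64(0.085)}
```

View pics/scene0.png

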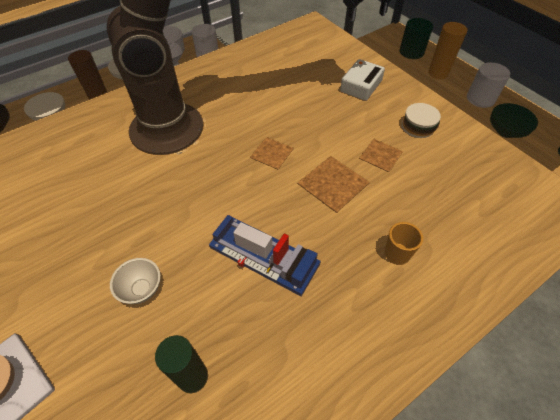

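View pics/top0.png

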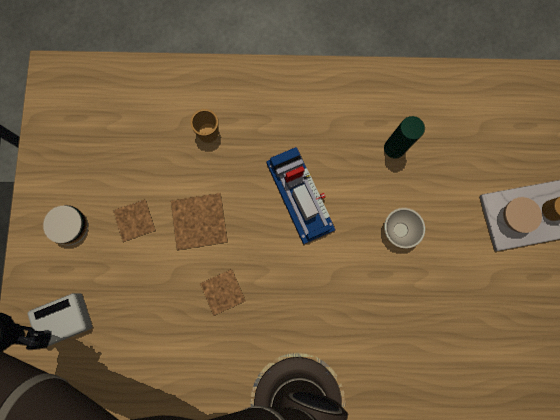

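The scene view shows the clamp at (265,253), with the chock at (253,240), the paddle at (282,247) and the red mark at (241,262). There are three cork mats: (334,183), (272,152) and (381,154). In the top view they are at (199,221), (223,291) and (135,220). The one at top (199,221) is clearly the largest. Next I'll confirm this in a crop and measure it.

```bash
python3 - <<'E'
from h import *
t=pickle.load(open("top.pkl","rb"));s=pickle.load(open("scene.pkl","rb"))
a=cv2.resize(t["img"][140:255,255:345],None,fx=4.2,fy=4.2,interpolation=cv2.INTER_CUBIC)
b=cv2.resize(t["img"][185:325,105:255],None,fx=2.6,fy=2.6,interpolation=cv2.INTER_CUBIC)
H=483
b=cv2.copyMakeBorder(b,0,max(0,H-b.shape[0]),0,0,cv2.BORDER_CONSTANT)[:H]
cv2.imwrite("pics/crop1.png",np.hstack([a,b]))
P=cloud(t)
for n,(u,v) in dict(mat=(199,221),m2=(223,291),m3=(135,220),bowl=(404,229),cup=(205,124),col=(411,127),chock=(305,203),table=(250,330)).items(): print(n,P[v,u].round(4))
for c,nm in((t,"top"),(s,"scene")):
    P=cloud(c);h=cv2.cvtColor(c["img"],cv2.COLOR_BGR2HSV);z=P[...,2]
    near=(np.hypot(P[...,0]-.53,P[...,1]-.03)<.25)
    blue=(h[...,0]>100)&(h[...,0]<130)&(h[...,1]>120)&near&(z>-.01)&(z<.09)
    q=P[blue][:,:2].astype(np.float32);print(nm,"clamp",cv2.minAreaRect(q),len(q))
    white=(h[...,1]<50)&(h[...,2]>120)&near&(abs(z-.073)<.005)
    q=P[white].astype(np.float32);print("chock",cv2.minAreaRect(q[:,:2].copy()),len(q),q[:,2].mean())
    red=((h[...,0]<6)|(h[...,0]>174))&(h[...,1]>170)&(h[...,2]>90)&near
    n,l,st,ce=cv2.connectedComponentsWithStats(red.astype(np.uint8))
    for i in range(1,n):
        if st[i,4]>4: q=P[l==i];print("red",ce[i],st[i,4],q.min(0).round(4),q.max(0).round(4),np.median(q,0).round(4))
    cork=(h[...,0]>5)&(h[...,0]<20)&(z>.003)&(z<.010)
    k=cv2.morphologyEx(cork.astype(np.uint8),cv2.MORPH_OPEN,np.ones((3,3)))
    n,l,st,ce=cv2.connectedComponentsWithStats(k)
    for i in range(1,n):
        if st[i,4]>300: q=P[l==i][:,:2].astype(np.float32);print("cork",ce[i],st[i,4],cv2.minAreaRect(q))
E
```

```text
Traceback (most recent call last):
  File "h.py", line 14, in cloud
    return p@np.array(c["rotation"]).T+np.array(c["origin"])
           ~~~~~~~~~~~~~~~~~~~~~~~~~~~^~~~~~~~~~~~~~~~~~~~~~
ValueError: operands could not be broadcast together with shapes (420,560) (3,)
```

View pics/crop1.png

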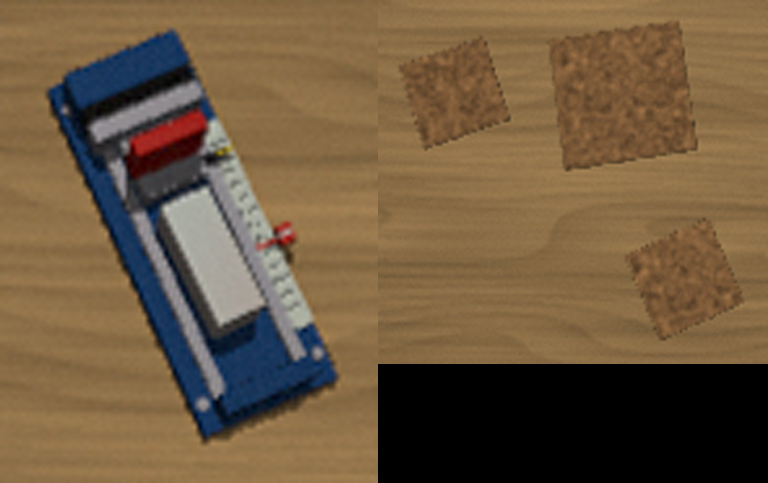

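The crop confirms that the mat at top (199,221) is the largest and that the chock is the white block inside the slide. The script failed because `rotation` comes as a 3-vector (a rotation vector).

```bash
sed -i 's/return p@np.array(c\["rotation"\]).T/return p@rot(c).T/; s/^def cloud/def rot(c):\n    r=np.array(c["rotation"]);return r if r.shape==(3,3) else R.from_rotvec(r).as_matrix()\ndef cloud/' h.py
cat > m.py <<'E'
from h import *
def measure(t,s):
  for c,nm in((t,"top"),(s,"scene")):
    P=cloud(c);h=cv2.cvtColor(c["img"],cv2.COLOR_BGR2HSV);z=P[...,2]
    if nm=="top":
      for n,(u,v) in dict(mat=(199,221),bowl=(404,229),cup=(205,124),col=(411,127),chock=(305,203),table=(250,330)).items(): print(n,P[v,u].round(4))
      near=np.zeros(z.shape,bool);near[140:255,255:345]=1
    else: near=np.zeros(z.shape,bool);near[205:300,200:330]=1
    blue=(h[...,0]>100)&(h[...,0]<130)&(h[...,1]>120)&near&(z>-.01)&(z<.09)
    q=P[blue][:,:2].astype(np.float32);print(nm,"clamp",cv2.minAreaRect(q),len(q))
    white=(h[...,1]<50)&(h[...,2]>100)&near&(abs(z-.073)<.005)
    q=P[white].astype(np.float32);print("chock",cv2.minAreaRect(q[:,:2].copy()),len(q),q[:,2].mean())
    red=((h[...,0]<6)|(h[...,0]>174))&(h[...,1]>150)&(h[...,2]>80)&near
    n,l,st,ce=cv2.connectedComponentsWithStats(red.astype(np.uint8))
    for i in range(1,n):
        if st[i,4]>4: q=P[l==i];print("red",ce[i],st[i,4],q.min(0).round(4),q.max(0).round(4),np.median(q,0).round(4))
    cork=(h[...,0]>5)&(h[...,0]<20)&(z>.003)&(z<.010)
    k=cv2.morphologyEx(cork.astype(np.uint8),cv2.MORPH_OPEN,np.ones((3,3)))
    n,l,st,ce=cv2.connectedComponentsWithStats(k)
    for i in range(1,n):
        if st[i,4]>300: q=P[l==i][:,:2].astype(np.float32);print("cork",ce[i],st[i,4],cv2.minAreaRect(q))
E
python3 - <<'E'
from m import *
t=pickle.load(open("top.pkl","rb"));s=pickle.load(open("scene.pkl","rb"));print(t["rotation"]);measure(t,s)
E
```

```text
[-2.14425492  2.110366   -0.20372678]
mat [0.4662 0.2741 0.0132]
bowl [ 0.4542 -0.2905  0.0067]
cup [0.7462 0.2692 0.0136]
col [ 0.687  -0.2674  0.1749]
chock [ 0.509  -0.0115  0.0766]
table [ 0.1777  0.128  -0.0004]
top clamp ((0.543160617351532, -0.0015992671251296997), (0.25307077169418335, 0.09461706876754761), 24.782182693481445) 1188
chock ((0.5169057250022888, -0.013091683387756348), (0.08455835282802582, 0.033125877380371094), 26.654685974121094) 379 0.07358076
red [294.59340659 171.34065934] 91 [ 0.5737 -0.0039  0.0267] [0.6208 0.0403 0.1109] [0.5868 0.0172 0.1054]
cork [199.00671704 217.43324937] 1191 ((0.46973511576652527, 0.27622538805007935), (0.136933833360672, 0.14068765938282013), 9.028539657592773)
scene clamp ((0.546715259552002, -0.004543706774711609), (0.24930019676685333, 0.09316089749336243), 24.609962463378906) 788
chock ((0.5176739692687988, -0.01430283859372139), (0.08512295037508011, 0.035124942660331726), 25.78678321838379) 471 0.07306848
red [280.17689531 248.71119134] 277 [ 0.5753 -0.0089  0.048 ] [0.604  0.0372 0.1092] [0.5946 0.0091 0.0971]
red [240.88888889 261.55555556] 27 [ 0.5235 -0.0705  0.0082] [ 0.5476 -0.0481  0.0356] [ 0.5431 -0.0647  0.0323]
cork [381.24316109 151.19756839] 329 ((0.46311601996421814, 0.4655977487564087), (0.08638376742601395, 0.06955786794424057), 30.500032424926758)
cork [333.28571429 183.25189298] 1981 ((0.4679896831512451, 0.2751867473125458), (0.1425597071647644, 0.14325974881649017), 10.450424194335938)
```

The clamp axis is at about +25° in the world frame. The chock centre is near (0.517,-0.014) and the mat centre near (0.469,0.276). The next move takes the tool above the chock, turned so the fingers close across the slide.

```bash
cat > go.py <<'E'
import sys
from h import *
def go(x,y,z,ang):
    o=env.get_obs();Rt=R.from_rotvec(o["eef_rot"]);a=np.radians(ang)
    G=R.from_matrix(np.array([[np.cos(a),np.sin(a),0],[np.sin(a),-np.cos(a),0],[0,0,-1]]))
    d=Rt.inv().apply(np.array([x,y,z])-o["ee_pos"])/.4; w=(Rt.inv()*G).as_rotvec()/np.pi
    print("pos",o["ee_pos"].round(4),"xang",np.degrees(np.arctan2(*Rt.as_matrix()[1::-1,0])).round(2),"tilt z",Rt.as_matrix()[:,2].round(4),"t",round(float(o["clock"]),2),"q",o["qpos"].round(2))
    print("F",o["ft_force"].round(1),"gap",o["finger_gap"],"grip",o["finger_force"]);print("row",d.round(4),w.round(4))
if __name__=="__main__": go(*map(float,sys.argv[1:]))
E
python3 go.py 0.50 -0.02 0.26 25.2
```

```text
pos [0.1958 0.593  0.1944] xang 161.74 tilt z [-4.0e-04 -1.4e-03 -1.0e+00] t 0.1 q [-1.32  0.41 -0.01  1.6   0.01  1.13 -0.08]
F [0.1 0.7 0.2] gap 0.08503361766103627 grip 0.0
row [-1.2026 -1.2173 -0.1621] [-2.000e-04  5.000e-04  7.585e-01]
```

Call:
drive_tool:
  commands:
    - [0,0,-0.16,0,0,0,0]
    - [-0.6,-0.61,-0.16,0,0,0.38,0]
    - [-0.6,-0.61,-0.16,0,0,0.38,0]
    - [-0.6,-0.61,-0.16,0,0,0.38,0]
    - [-0.6,-0.61,-0.16,0,0,0.38,0]
    - [-0.6,-0.61,-0.16,0,0,0.38,0]
    - [-0.6,-0.61,-0.16,0,0,0.38,0]
    - [-0.6,-0.61,-0.16,0,0,0.38,0]
    - [-0.6,-0.61,-0.16,0,0,0.38,0]
    - [-0.6,-0.61,-0.16,0,0,0.38,0]
    - [-0.6,-0.61,-0.16,0,0,0.38,0]
    - [-0.6,-0.61,-0.16,0,0,0.38,0]
    - [-0.6,-0.61,-0.16,0,0,0.38,0]

```text
clock: 1.18
ee_pos: [0.3471, 0.2867, 0.2591]
eef_rot: [-2.153, -2.288, 0.0]
ft_force: [0.6, -0.8, -0.8]
finger_gap: 0.0855
finger_force: 0.0
```

```bash
python3 go.py 0.50 -0.02 0.26 25.2
```

```text
pos [0.3471 0.2867 0.2591] xang 93.48 tilt z [-3.e-04  0.e+00 -1.e+00] t 1.18 q [-1.07  0.04  0.28  1.92 -0.01  1.18 -0.72]
F [ 0.6 -0.8 -0.8] gap 0.08553750652108848 grip 0.0
row [-0.7885  0.335  -0.0024] [-1.000e-04  0.000e+00  3.794e-01]
```

Call:
drive_tool:
  commands:
    - [-0.79,0.335,0,0,0,0.38,0]
    - [-0.79,0.335,0,0,0,0.38,0]
    - [-0.79,0.335,0,0,0,0.38,0]
    - [-0.79,0.335,0,0,0,0.38,0]
    - [-0.79,0.335,0,0,0,0.38,0]
    - [-0.79,0.335,0,0,0,0.38,0]
    - [-0.79,0.335,0,0,0,0.38,0]
    - [-0.79,0.335,0,0,0,0.38,0]
    - [-0.79,0.335,0,0,0,0.38,0]
    - [-0.79,0.335,0,0,0,0.38,0]
    - [-0.79,0.335,0,0,0,0.38,0]
    - [-0.79,0.335,0,0,0,0.38,0]
    - [-0.79,0.335,0,0,0,0.38,0]

```text
clock: 2.27
ee_pos: [0.4993, -0.0198, 0.2589]
eef_rot: [-3.065, -0.687, 0.001]
ft_force: [0.2, -0.2, 0.0]
finger_gap: 0.0856
finger_force: 0.0
```

```bash
python3 go.py 0.5172 -0.0137 0.26 25.2; python3 - <<'E'
from h import *
c=cap("wrist");pickle.dump(c,open("w1.pkl","wb"));cv2.imwrite("pics/w1.png",c["img"])
P=cloud(c);h=cv2.cvtColor(c["img"],cv2.COLOR_BGR2HSV)
w=(h[...,1]<60)&(h[...,2]>90)&(abs(P[...,2]-.073)<.005);w=cv2.morphologyEx(w.astype(np.uint8),cv2.MORPH_OPEN,np.ones((5,5)))>0
q=P[w].astype(np.float32)
if len(q):print(cv2.minAreaRect(q[:,:2].copy()),len(q),q[:,2].mean())
E
```

```text
pos [ 0.4993 -0.0198  0.2589] xang 25.27 tilt z [-6.e-04  1.e-04 -1.e+00] t 2.27 q [-0.67  0.15  0.7   1.84 -0.1   1.19 -1.06]
F [ 0.2 -0.2  0. ] gap 0.08561360791762299 grip 0.0
row [ 0.0469  0.0052 -0.0028] [-0.0001  0.0002  0.0004]
((0.5163044929504395, -0.013409174978733063), (0.08423084765672684, 0.033604495227336884), 26.12810707092285) 2418 0.07331876
```

View pics/w1.png

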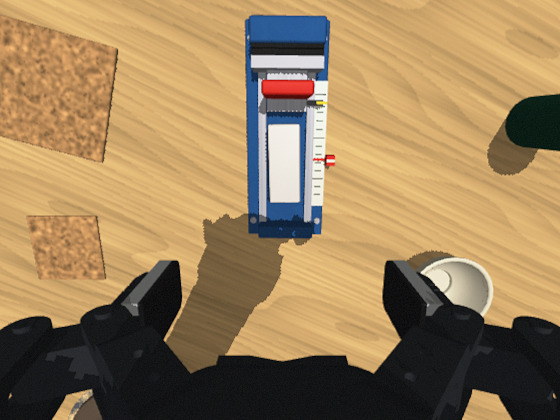

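The wrist view shows the clamp aligned with the picture: chock (284,162), paddle (288,89), pointer near (321,103), red mark near (320,160) with its flag at (330,160). An enlarged crop of the pointer and mark comes next.

```bash
python3 - <<'E'
from h import *
c=pickle.load(open("w1.pkl","rb"))
cv2.imwrite("pics/w1c.png",cv2.resize(c["img"][75:180,240:345],None,fx=5.6,fy=5.6,interpolation=cv2.INTER_NEAREST))
P=cloud(c);h=cv2.cvtColor(c["img"],cv2.COLOR_BGR2HSV);z=P[...,2]
blue=(h[...,0]>100)&(h[...,0]<130)&(h[...,1]>120)&(z>-.01)&(z<.09);blue[:,:240]=0;blue[:,340:]=0;blue[245:]=0
print("clamp",cv2.minAreaRect(P[blue][:,:2].astype(np.float32)))
for nm,lo,hi in(("red",-1,6),("red2",172,181),("yel",22,34)):
    m=(h[...,0]>lo)&(h[...,0]<hi)&(h[...,1]>120)&(h[...,2]>90);m[:75]=0;m[180:]=0;m[:,:240]=0;m[:,345:]=0
    n,l,st,ce=cv2.connectedComponentsWithStats(m.astype(np.uint8))
    for i in range(1,n):
        if st[i,4]>3:q=P[l==i];print(nm,st[i],ce[i].round(1),np.median(q,0).round(4),q.min(0).round(4),q.max(0).round(4))
E
```

```text
clamp ((0.5443577170372009, -0.0032733380794525146), (0.2523592710494995, 0.09464100003242493), 24.78428840637207)
red [262  80  52  16 799] [287.8  87.3] [0.5869 0.0156 0.1051] [ 0.558  -0.0071  0.0262] [0.6123 0.0402 0.4379]
red [326 155   9   4  35] [329.9 156.5] [ 0.5445 -0.0618  0.034 ] [ 0.541  -0.0665  0.0238] [ 0.5474 -0.0568  0.0362]
red [313 158  12   3  22] [319.2 159.1] [ 0.5356 -0.0534  0.0212] [ 0.5325 -0.0589  0.0184] [ 0.5393 -0.0459  0.0228]
red [326 162   9   4  27] [329.7 163.9] [ 0.5366 -0.065   0.0342] [ 0.5335 -0.0697  0.0326] [ 0.5397 -0.06    0.0358]
yel [316 101  11   4  35] [320.3 102.5] [ 0.5941 -0.0229  0.0346] [ 0.5912 -0.0291  0.0331] [ 0.5975 -0.0178  0.0362]
```

View pics/w1c.png

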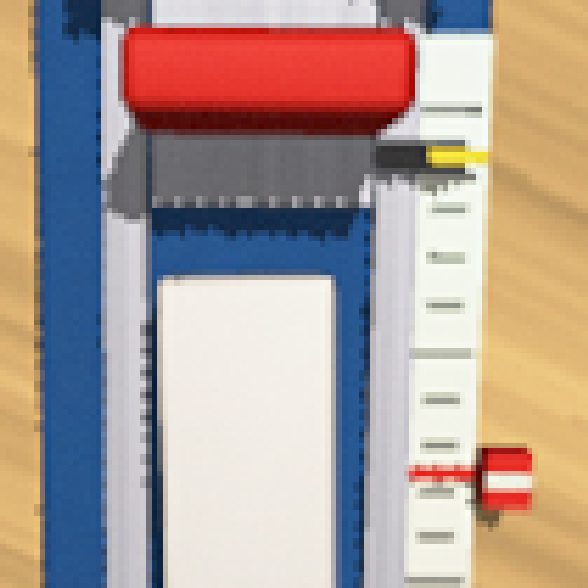

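Call:
drive_tool:
  commands:
    - [0.045,0.005,0.3,0,0,0,0.3]
    - [0.045,0.005,0.4,0,0,0,0.3]
    - [0.045,0.005,0.4,0,0,0,0.3]
    - [0.045,0.005,0.4,0,0,0,0.3]
    - [0.045,0.005,0.4,0,0,0,0.3]
    - [0.045,0.005,0.4,0,0,0,0.3]
    - [0.045,0.005,0.4,0,0,0,0.3]

```text
clock: 2.9
ee_pos: [0.5176, -0.0153, 0.101]
eef_rot: [3.067, 0.68, 0.003]
ft_force: [0.5, 0.4, 0.8]
finger_gap: 0.0598
finger_force: 0.0
```

```bash
python3 go.py 0.5165 -0.0135 0.036 25.8
```

```text
pos [ 0.5176 -0.0153  0.101 ] xang 24.99 tilt z [ 1.7e-03  1.0e-04 -1.0e+00] t 2.9 q [-0.57  0.38  0.64  1.99 -0.3   0.86 -0.9 ]
F [0.5 0.4 0.8] gap 0.059819650013120416 grip 0.0
row [-0.0009 -0.0055  0.1625] [ 0.0002 -0.0005 -0.0045]
```

The mark line at (319,159) and the pointer at (320,102.5) are about 66 mm apart along the slide. Now I descend on the chock and grip it.

Call:
drive_tool:
  commands:
    - [-0.001,-0.0055,0.08,0,0,-0.0045,0.3]
    - [-0.001,-0.0055,0.13,0,0,-0.0045,0.3]
    - [-0.001,-0.0055,0.165,0,0,-0.0045,0.3]
    - [-0.001,-0.0055,0.165,0,0,-0.0045,0.3]
    - [-0.001,-0.0055,0.165,0,0,-0.0045,0.3]
    - [-0.001,-0.0055,0.165,0,0,-0.0045,0.8]
    - [-0.001,-0.0055,0.165,0,0,-0.0045,0.8]
    - [-0.001,-0.0055,0.165,0,0,-0.0045,0.8]
    - [-0.001,-0.0055,0.165,0,0,-0.0045,0.8]
    - [-0.001,-0.0055,0.165,0,0,-0.0045,0.8]
    - [-0.001,-0.0055,0.165,0,0,-0.0045,0.8]
  newtons: 50

```text
clock: 3.82
ee_pos: [0.5171, -0.0138, 0.0352]
eef_rot: [3.062, 0.699, 0.006]
ft_force: [-2.0, -0.4, 9.8]
finger_gap: 0.0301
finger_force: 48.6
```

```bash
python3 go.py 0.5165 -0.0135 0.036 25.8
```

```text
pos [ 0.5171 -0.0138  0.0352] xang 25.73 tilt z [ 3.7e-03  6.0e-04 -1.0e+00] t 3.82 q [-0.51  0.48  0.57  2.04 -0.39  0.72 -0.81]
F [-2.  -0.4  9.8] gap 0.030116493051361694 grip 48.63331703469157
row [-0.0011 -0.0013 -0.0019] [ 0.0003 -0.0011 -0.0004]
```

Call:
drive_tool:
  commands:
    - [0,0,-0.02,0,0,0,0.8]
    - [0,0,-0.05,0,0,0,0.8]
    - [0,0,-0.1,0,0,0,0.8]
    - [0,0,-0.15,0,0,0,0.8]
    - [0,0,-0.2,0,0,0,0.8]
    - [0,0,-0.25,0,0,0,0.8]
    - [0,0,-0.3,0,0,0,0.8]
    - [0,0,-0.3,0,0,0,0.8]
    - [0,0,-0.3,0,0,0,0.8]

```text
clock: 4.57
ee_pos: [0.5159, -0.0132, 0.1544]
eef_rot: [-3.062, -0.7, -0.004]
ft_force: [-0.3, 0.4, -2.8]
finger_gap: 0.0298
finger_force: 49.8
```

```bash
python3 go.py 0.469 0.2757 0.155 100; python3 - <<'E'
from h import *
c=cap("wrist");s=cap("scene");P=cloud(c)
cv2.imwrite("pics/lift.png",np.hstack([cv2.resize(c["img"],(400,300)),cv2.resize(s["img"][120:320,150:417],(400,300))]))
E
```

```text
pos [ 0.5159 -0.0132  0.1544] xang 25.77 tilt z [ 0.0024  0.001  -1.    ] t 4.57 q [-0.62  0.31  0.68  1.94 -0.23  0.97 -0.95]
F [-0.3  0.4 -2.8] gap 0.02982344708009511 grip 49.79637499898672
row [ 0.2085 -0.7015 -0.0012] [ 0.0006 -0.0007 -0.4124]
```

View pics/lift.png

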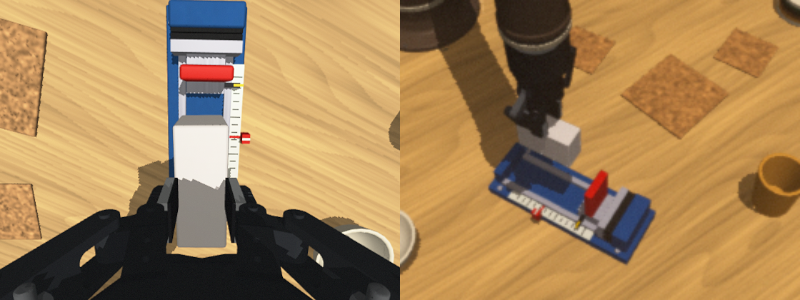

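The chock is held: gap 30 mm, and it hangs clear of the clamp in both views. I carry it over the mat next.

Call:
drive_tool:
  commands:
    - [0.01,-0.03,0,0,0,0,0.8]
    - [0.03,-0.09,0,0,0,0,0.8]
    - [0.05,-0.16,0,0,0,0,0.8]
    - [0.07,-0.23,0,0,0,0,0.8]
    - [0.09,-0.3,0,0,0,0,0.8]
    - [0.11,-0.37,0,0,0,0,0.8]
    - [0.13,-0.44,0,0,0,0,0.8]
    - [0.15,-0.51,0,0,0,0,0.8]
    - [0.17,-0.58,0,0,0,0,0.8]
    - [0.19,-0.64,0,0,0,0,0.8]
    - [0.205,-0.69,0,0,0,0,0.8]
    - [0.2085,-0.7015,0,0,0,0,0.8]
    - [0.2085,-0.7015,0.05,0,0,0,0.8]
    - [0.2085,-0.7015,0.11,0,0,0,0.8]
    - [0.2085,-0.7015,0.17,0,0,0,0.8]
    - [0.2085,-0.7015,0.22,0,0,0,0.8]
    - [0.2085,-0.7015,0.26,0,0,0,0.8]
    - [0.2085,-0.7015,0.28,0,0,0,0.8]
    - [0.2085,-0.7015,0.28,0,0,0,0.8]

```text
clock: 6.25
ee_pos: [0.467, 0.2739, 0.0387]
eef_rot: [3.06, 0.699, -0.007]
ft_force: [0.3, 0.0, -3.2]
finger_gap: 0.03
finger_force: 49.9
```

```bash
python3 go.py 0.469 0.2757 0.0235 25.8; python3 - <<'E'
from h import *
c=cap("scene");P=cloud(c);h=cv2.cvtColor(c["img"],cv2.COLOR_BGR2HSV)
cv2.imwrite("pics/place.png",cv2.resize(c["img"][100:260,240:440],(750,600)))
E
```

```text
pos [0.467  0.2739 0.0387] xang 25.72 tilt z [-0.0037 -0.0035 -1.    ] t 6.25 q [-1.    0.5   0.49  1.97 -0.34  0.76 -1.43]
F [ 0.3  0.  -3.2] gap 0.029994592508416008 grip 49.922155514359474
row [ 0.0066 -0.002   0.0379] [ 0.0005  0.0015 -0.0005]
```

View pics/place.png

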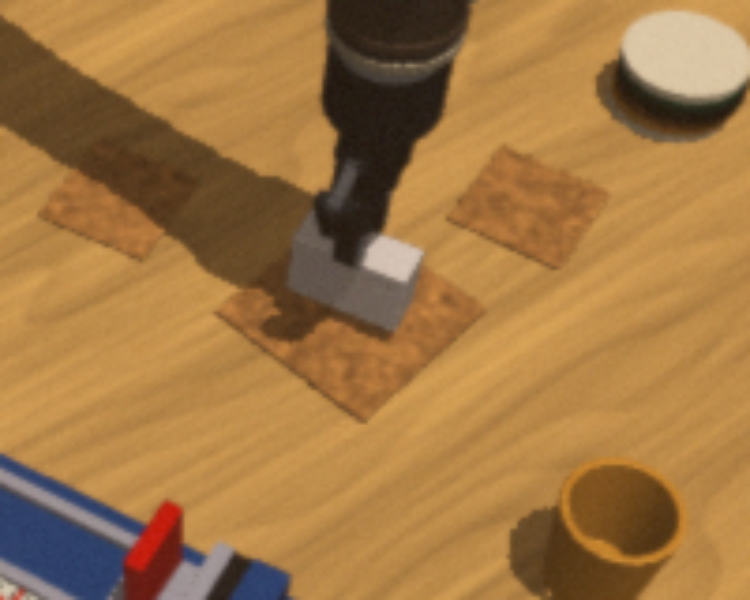

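The chock sits upright over the largest mat, about 15 mm up. I lower it gently until the force shows contact.

Call:
drive_tool:
  commands:
    - [0.005,0,0.015,0,0,0,0.8]
    - [0.005,0,0.025,0,0,0,0.8]
    - [0.005,0,0.032,0,0,0,0.8]
    - [0.005,0,0.036,0,0,0,0.8]
    - [0.005,0,0.038,0,0,0,0.8]
    - [0.005,0,0.038,0,0,0,0.8]

```text
clock: 6.8
ee_pos: [0.4704, 0.2764, 0.026]
eef_rot: [-3.062, -0.7, -0.0]
ft_force: [-0.2, 0.7, -3.8]
finger_gap: 0.0299
finger_force: 50.1
```

Call:
drive_tool:
  commands:
    - [0,0,0.004,0,0,0,0.8]
    - [0,0,0.007,0,0,0,0.8]
    - [0,0,0.007,0,0,0,0.8]

```text
clock: 7.05
ee_pos: [0.4706, 0.2763, 0.0236]
eef_rot: [-3.062, -0.7, -0.001]
ft_force: [-1.3, -1.5, 1.4]
finger_gap: 0.0295
finger_force: 53.6
```

Contact made (Fz went from -3.8 to +1.4 N). I release and rise.

Call:
drive_tool:
  commands:
    - [0,0,0,0,0,0,0.6]
    - [0,0,0,0,0,0,0.5]
    - [0,0,0,0,0,0,0.35]
    - [0,0,0,0,0,0,0.3]
    - [0,0,0,0,0,0,0.3]
    - [0,0,-0.05,0,0,0,0.3]
    - [0,0,-0.12,0,0,0,0.3]
    - [0,0,-0.2,0,0,0,0.3]
    - [0,0,-0.3,0,0,0,0.3]
    - [0,0,-0.4,0,0,0,0.3]
    - [0,0,-0.45,0,0,0,0.3]
    - [0,0,-0.45,0,0,0,0.3]

```text
clock: 8.05
ee_pos: [0.473, 0.2776, 0.2083]
eef_rot: [-3.059, -0.698, -0.011]
ft_force: [1.1, 0.4, -0.1]
finger_gap: 0.0601
finger_force: 0.0
```

```bash
python3 go.py 0.586 0.0155 0.20 25.2; python3 - <<'E'
from h import *
c=cap("scene");P=cloud(c)
h=cv2.cvtColor(c["img"],cv2.COLOR_BGR2HSV)
w=(h[...,1]<60)&(h[...,2]>100);w[:130]=0;w[230:]=0;w[:,:280]=0;w[:,:]&=True;w[:,385:]=0
q=P[w];q=q[abs(q[:,2]-.061)<.006].astype(np.float32);print(len(q),cv2.minAreaRect(q[:,:2].copy()),q[:,2].mean())
E
```

```text
pos [0.473  0.2776 0.2083] xang 25.73 tilt z [ 0.0062  0.0058 -1.    ] t 8.05 q [-1.1   0.29  0.6   1.81 -0.18  1.1  -1.56]
F [ 1.1  0.4 -0.1] gap 0.060097036730877476 grip 0.0
row [-0.0301  0.7131  0.0187] [-0.0008 -0.0026  0.0029]
326 ((0.47270792722702026, 0.2755073606967926), (0.08273564279079437, 0.036261916160583496), 24.640884399414062) 0.0610244
```

The chock stands upright on the mat (centre (0.473,0.2755), top 61 mm). Next I go over the paddle, turned so the fingers close along the slide.

```bash
python3 go.py 0.587 0.016 0.20 114.8
```

```text
pos [0.4717 0.2773 0.2057] xang 25.75 tilt z [ 0.0036  0.0038 -1.    ] t 8.1 q [-1.1   0.29  0.6   1.81 -0.18  1.09 -1.56]
F [-0.3 -0.6 -0.5] gap 0.059767649402267094 grip 0.0
row [-0.0242  0.7135  0.0128] [ 0.0007 -0.0017 -0.4947]
```

Call:
drive_tool:
  commands:
    - [-0.024,0.06,0,0,0,-0.495,0.3]
    - [-0.024,0.12,0,0,0,-0.495,0.3]
    - [-0.024,0.18,0,0,0,-0.495,0.3]
    - [-0.024,0.24,0,0,0,-0.495,0.3]
    - [-0.024,0.3,0,0,0,-0.495,0.3]
    - [-0.024,0.37,0,0,0,-0.495,0.3]
    - [-0.024,0.44,0,0,0,-0.495,0.3]
    - [-0.024,0.51,0,0,0,-0.495,0.3]
    - [-0.024,0.58,0,0,0,-0.495,0.3]
    - [-0.024,0.64,0,0,0,-0.495,0.3]
    - [-0.024,0.69,0,0,0,-0.495,0.3]
    - [-0.024,0.713,0,0,0,-0.495,0.3]
    - [-0.024,0.713,0.01,0,0,-0.495,0.3]
    - [-0.024,0.713,0.01,0,0,-0.495,0.3]
    - [-0.024,0.713,0.01,0,0,-0.495,0.3]
    - [-0.024,0.713,0.01,0,0,-0.495,0.3]

```text
clock: 9.43
ee_pos: [0.5851, 0.0158, 0.1984]
eef_rot: [-1.693, -2.645, 0.001]
ft_force: [-0.0, 0.4, 0.2]
finger_gap: 0.0597
finger_force: 0.0
```

```bash
python3 go.py 0.587 0.016 0.074 114.8; python3 - <<'E'
from h import *
for n in("wrist","scene","top"):
    c=cap(n);P=cloud(c);h=cv2.cvtColor(c["img"],cv2.COLOR_BGR2HSV)
    red=((h[...,0]<6)|(h[...,0]>174))&(h[...,1]>150)&(h[...,2]>80)&(abs(P[...,2]-.1055)<.006)&(np.hypot(P[...,0]-.587,P[...,1]-.016)<.06)
    q=P[red].astype(np.float32)
    if len(q)>10: print(n,cv2.minAreaRect(q[:,:2].copy()),len(q),np.median(q,0))
E
```

```text
pos [0.5851 0.0158 0.1984] xang 114.76 tilt z [-1.4e-03  1.0e-04 -1.0e+00] t 9.43 q [-0.42  0.35  0.41  1.71 -0.16  1.11  0.47]
F [-0.   0.4  0.2] gap 0.05971788396949942 grip 0.0
row [-0.0018  0.0049  0.311 ] [-0.0004 -0.0002 -0.0002]
wrist ((0.586777925491333, 0.01689349301159382), (0.012801195494830608, 0.048650965094566345), 25.24770164489746) 905 [0.58632886 0.0179415  0.10504445]
scene ((0.5888631343841553, 0.013425728306174278), (0.015130018815398216, 0.04608616232872009), 27.00690460205078) 127 [0.59089255 0.01345795 0.10477887]
```

Call:
drive_tool:
  commands:
    - [-0.002,0.005,0.1,0,0,0,0.3]
    - [-0.002,0.005,0.18,0,0,0,0.3]
    - [-0.002,0.005,0.25,0,0,0,0.3]
    - [-0.002,0.005,0.29,0,0,0,0.3]
    - [-0.002,0.005,0.31,0,0,0,0.3]
    - [-0.002,0.005,0.31,0,0,0,0.3]
    - [-0.002,0.005,0.31,0,0,0,0.6]
    - [-0.002,0.005,0.31,0,0,0,0.75]
    - [-0.002,0.005,0.31,0,0,0,1]
    - [-0.002,0.005,0.31,0,0,0,1]
    - [-0.002,0.005,0.31,0,0,0,1]
    - [-0.002,0.005,0.31,0,0,0,1]
    - [-0.002,0.005,0.31,0,0,0,1]
  newtons: 70

```text
clock: 10.67
ee_pos: [0.5879, 0.0154, 0.0755]
eef_rot: [1.691, 2.647, 0.001]
ft_force: [0.3, -0.8, 0.3]
finger_gap: 0.0
finger_force: 0.0
```

```bash
python3 go.py 0.587 0.0165 0.074 114.8
```

```text
pos [0.5879 0.0154 0.0755] xang 114.85 tilt z [ 5.e-04  2.e-04 -1.e+00] t 10.67 q [-0.38  0.49  0.37  1.83 -0.23  0.86  0.53]
F [ 0.3 -0.8  0.3] gap 3.1723975422475438e-06 grip 0.0
row [ 0.0034 -0.001   0.0037] [0.0002 0.     0.0003]
```

The gap reads 0, so the paddle isn't between the pads. I'll look before doing anything else.

```bash
python3 - <<'E'
from h import *
c=cap("wrist");s=cap("scene")
pickle.dump((c,s),open("miss.pkl","wb"))
cv2.imwrite("pics/miss.png",np.hstack([cv2.resize(c["img"],(400,300)),cv2.resize(s["img"][200:300,200:333],(400,300),interpolation=cv2.INTER_CUBIC)]))
E
```

```text
(no output)
```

View pics/miss.png

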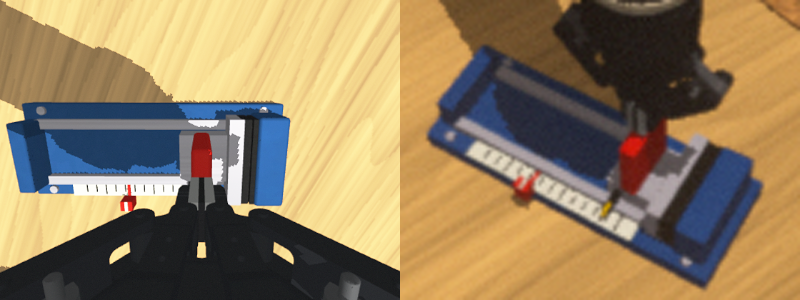

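```bash
python3 - <<'E'
from h import *
c,s=pickle.load(open("miss.pkl","rb"))
for nm,c in(("wrist",c),("scene",s)):
    P=cloud(c);h=cv2.cvtColor(c["img"],cv2.COLOR_BGR2HSV)
    red=((h[...,0]<6)|(h[...,0]>174))&(h[...,1]>150)&(h[...,2]>60)&(np.hypot(P[...,0]-.587,P[...,1]-.016)<.06)
    q=P[red]; top=q[abs(q[:,2]-.105)<.004]
    a=np.radians(24.8);M=np.array([[np.cos(a),np.sin(a)],[-np.sin(a),np.cos(a)]])
    f=lambda p:(p[:,:2]-[.587,.0165])@M.T*1000
    print(nm,len(q),len(top),"top x,y mm range",np.percentile(f(top),[2,50,98],axis=0).round(1).tolist() if len(top) else None)
    g=c["img"].max(-1).astype(int)
    k=(f(P.reshape(-1,3)).reshape(420,560,2)); z=P[...,2]
    for lo,hi in((.08,.1),(.107,.12),(.12,.14)):
        m=(z>lo)&(z<hi)&(np.abs(k).max(-1)<50)&~red&(c["z_map"]>0)
        if m.sum():print("  other z",lo,hi,m.sum(),np.percentile(k[m],[2,50,98],axis=0).round(0).tolist())
    K=210/np.tan(np.radians(c["vfov"])/2)
    for p in([.5879,.0154,.0755],[.5879,.0154,.0945],[.5879,.0154,.105]):
        r=rot(c).T@(np.array(p)-c["origin"]);print("  proj",p,(K*r[0]/r[2]+c["cx"]).round(0),(K*r[1]/r[2]+c["cy"]).round(0),r[2].round(3))
c=pickle.load(open("miss.pkl","rb"))
w=cv2.resize(c[0]["img"][160:340,210:360],(500,600),interpolation=cv2.INTER_CUBIC);v=cv2.resize(c[1]["img"][210:300,260:300],(266,600),interpolation=cv2.INTER_CUBIC)
cv2.imwrite("pics/miss2.png",np.hstack([w,v]))
E
```

```text
wrist 1624 1119 top x,y mm range [[-6.3, 6.2], [0.3, 15.9], [6.5, 24.4]]
  other z 0.08 0.1 9 [[-7.0, 22.0], [-7.0, 22.0], [5.0, 23.0]]
  other z 0.107 0.12 132 [[-11.0, 5.0], [0.0, 10.0], [12.0, 10.0]]
  other z 0.12 0.14 1363 [[-13.0, 5.0], [-0.0, 6.0], [13.0, 10.0]]
  proj [0.5879, 0.0154, 0.0755] 282.0 241.0 0.19
  proj [0.5879, 0.0154, 0.0945] 282.0 253.0 0.171
  proj [0.5879, 0.0154, 0.105] 282.0 262.0 0.161
scene 220 57 top x,y mm range [[-5.8, -25.9], [1.9, -17.2], [7.3, -4.5]]
  other z 0.08 0.1 5 [[7.0, 15.0], [8.0, 19.0], [8.0, 20.0]]
  other z 0.107 0.12 7 [[-11.0, -13.0], [1.0, -12.0], [7.0, -8.0]]
  other z 0.12 0.14 58 [[-12.0, -14.0], [6.0, -10.0], [14.0, -1.0]]
  proj [0.5879, 0.0154, 0.0755] 281.0 249.0 0.866
  proj [0.5879, 0.0154, 0.0945] 281.0 245.0 0.851
  proj [0.5879, 0.0154, 0.105] 281.0 242.0 0.842
```

View pics/miss2.png

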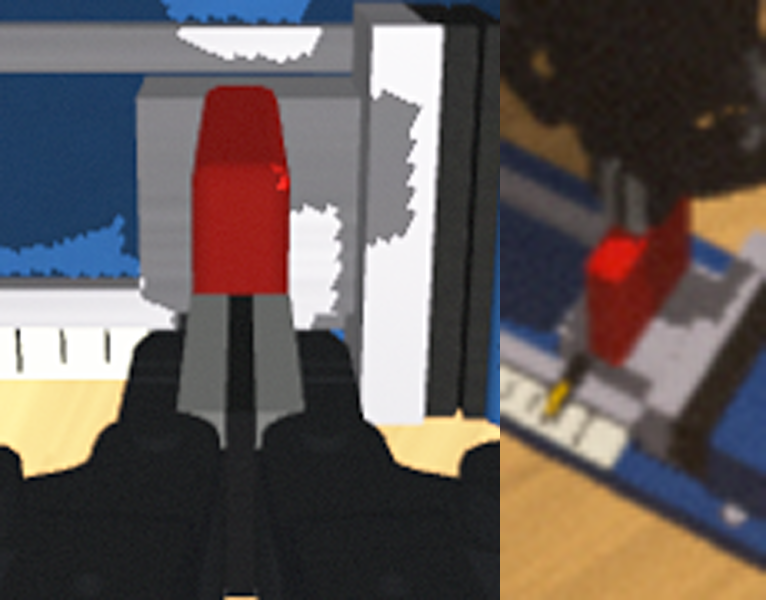

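The pads look as if they shut right at the paddle's top, at z ≈ 0.107, which doesn't match the reported TCP of 0.0755. I'll check where the fingertips really are in the wrist picture with open fingers.

```bash
python3 - <<'E'
from h import *
o=[.4993,-.0198,.2589];a=np.radians(25.27)
T=np.array([[np.cos(a),np.sin(a),0],[np.sin(a),-np.cos(a),0],[0,0,-1]])
c=pickle.load(open("w1.pkl","rb"));P=(cloud(c)-o)@T*1000
m=(c["z_map"]>0)&(c["z_map"]<.25);q=P[m]
print("w1 tool mm: n",m.sum(),"z max",np.percentile(q[:,2],[50,90,99,99.9]).round(1))
for u,v in((170,265),(175,275),(395,265),(390,275),(160,290)):print((u,v),P[v,u].round(1),c["z_map"][v,u])
c=pickle.load(open("miss.pkl","rb"))[0];a=np.radians(114.85)
T=np.array([[np.cos(a),np.sin(a),0],[np.sin(a),-np.cos(a),0],[0,0,-1]])
P=(cloud(c)-[.5879,.0154,.0755])@T*1000
for v in(244,248,250,255,260,270,280):
    print(v,[P[v,u].round(0).tolist() for u in(270,282,295)])
E
```

```text
w1 tool mm: n 51051 z max [-111.6  -82.3  -55.8  -50.5]
(170, 265) [ 10.7 -43.5 -58.7] 0.13017137
(175, 275) [  4.9 -43.  -55.5] 0.13485447
(395, 265) [ 10.4  44.  -57.5] 0.13138394
(390, 275) [  5.8  42.6 -56.8] 0.13325776
(160, 290) [  7.6 -42.8 -72.7] 0.11753634
244 [[9.0, -6.0, -30.0], [9.0, -0.0, -30.0], [8.0, 6.0, -27.0]]
248 [[7.0, -6.0, -30.0], [8.0, -0.0, -31.0], [6.0, 6.0, -27.0]]
250 [[11.0, -5.0, -42.0], [11.0, -0.0, -43.0], [11.0, 6.0, -42.0]]
255 [[12.0, -5.0, -49.0], [11.0, -0.0, -47.0], [11.0, 5.0, -48.0]]
260 [[11.0, -5.0, -53.0], [11.0, -0.0, -53.0], [11.0, 5.0, -53.0]]
270 [[11.0, -5.0, -63.0], [11.0, -0.0, -63.0], [11.0, 5.0, -63.0]]
280 [[11.0, -4.0, -71.0], [11.0, -0.0, -71.0], [11.0, 5.0, -71.0]]
```

The fingertips appear about 35–40 mm short of the reported TCP, and the full red +x face of the paddle is visible, so the fingers shut above it. I'll lift clear and measure the shut and open tips with two cameras.

Call:
drive_tool:
  commands:
    - [0,0,-0.1,0,0,0,1]
    - [0,0,-0.2,0,0,0,1]
    - [0,0,-0.3,0,0,0,1]
    - [0,0,-0.4,0,0,0,1]
    - [0,0,-0.4,0,0,0,1]
    - [0,0,-0.4,0,0,0,1]

```text
clock: 11.27
ee_pos: [0.5893, 0.0154, 0.2378]
eef_rot: [1.69, 2.644, 0.006]
ft_force: [0.6, -0.4, 0.1]
finger_gap: 0.0001
finger_force: 0.0
```

```bash
cat > tips.py <<'E'
from h import *
def tips():
    o=env.get_obs();T=R.from_rotvec(o["eef_rot"]).as_matrix();print("tcp",o["ee_pos"].round(4),"gap",o["finger_gap"].round(4))
    for n in("wrist","scene","top"):
        c=cap(n);P=((cloud(c)-o["ee_pos"])@T*1000);m=(c["z_map"]>0)&(np.abs(P[...,0])<60)&(np.abs(P[...,1])<60)&(P[...,2]>-140)&(P[...,2]<50)
        # height profile
        q=P[m];print(n,len(q))
        for lo in range(-100,40,10):
            s=q[(q[:,2]>=lo)&(q[:,2]<lo+10)]
            if len(s)>3:print("  z",lo,len(s),"x",np.percentile(s[:,0],[5,95]).round(0),"y",np.percentile(s[:,1],[5,95]).round(0))
tips()
E
python3 tips.py
```

```text
Traceback (most recent call last):
  File "tips.py", line 11, in <module>
    tips()
    ~~~~^^
  File "tips.py", line 3, in tips
    o=env.get_obs();T=R.from_rotvec(o["eef_rot"]).as_matrix();print("tcp",o["ee_pos"].round(4),"gap",o["finger_gap"].round(4))
                                                                                                     ^^^^^^^^^^^^^^^^^^^^^
AttributeError: 'float' object has no attribute 'round'
```

```bash
sed -i 's/o\["finger_gap"\].round(4)/round(float(o["finger_gap"]),4)/' tips.py; python3 tips.py
```

```text
tcp [0.5893 0.0154 0.2378] gap 0.0001
wrist 55638
  z -100 7109 x [-8. 13.] y [-37.  36.]
  z -90 3799 x [-7. 14.] y [-31.  30.]
  z -80 1138 x [-8. 13.] y [-12.  12.]
  z -70 667 x [ 7. 12.] y [-12.  12.]
  z -60 689 x [ 7. 12.] y [-13.  12.]
  z -50 446 x [ 7. 12.] y [-12.  11.]
scene 1495
  z -100 161 x [-13.   8.] y [-38.  37.]
  z -90 168 x [-13.   6.] y [-31.  28.]
  z -80 49 x [-14.  -6.] y [-18.  15.]
  z -70 48 x [-11.  -5.] y [-12.  12.]
  z -60 57 x [-12.   2.] y [-13.  13.]
  z -50 47 x [-12.   2.] y [-12.  12.]
  z -40 9 x [-11.  -5.] y [-8.  5.]
top 0
```

Both cameras put the shut tips about 38 mm behind the reported TCP, so the gripper really sits higher than the pose says. I descend again with the fingers open, more slowly below the last height and watching the force.

Call:
drive_tool:
  commands:
    - [0,0.003,0.05,0,0,0,0.4]
    - [0,0.003,0.1,0,0,0,0.4]
    - [0,0.003,0.2,0,0,0,0.4]
    - [0,0.003,0.28,0,0,0,0.4]
    - [0,0.003,0.35,0,0,0,0.4]
    - [0,0.003,0.4,0,0,0,0.4]
    - [0,0.003,0.41,0,0,0,0.4]
    - [0,0.003,0.42,0,0,0,0.4]
    - [0,0.003,0.43,0,0,0,0.4]
    - [0,0.003,0.43,0,0,0,0.4]

```text
clock: 12.25
ee_pos: [0.5891, 0.0158, 0.0633]
eef_rot: [1.691, 2.647, 0.0]
ft_force: [0.2, 0.3, 0.3]
finger_gap: 0.0512
finger_force: 0.0
```

```bash
python3 go.py 0.587 0.0165 0.036 114.8; python3 tips.py | grep -v "z -[789]"
```

```text
pos [0.5891 0.0158 0.0633] xang 114.84 tilt z [ 4.e-04 -0.e+00 -1.e+00] t 12.25 q [-0.38  0.51  0.37  1.84 -0.24  0.84  0.54]
F [0.2 0.3 0.3] gap 0.051209603945703126 grip 0.0
row [ 0.0037 -0.0042  0.0684] [0.0001 0.0001 0.0002]
tcp [0.5891 0.0158 0.0633] gap 0.0512
wrist 78653
  z -100 10297 x [-8. 13.] y [-55.  54.]
  z -60 1095 x [-8. 11.] y [-37.  37.]
  z -50 3554 x [-19.  23.] y [-26.  25.]
  z -40 392 x [-16.  26.] y [-8.  5.]
  z -30 144 x [24. 26.] y [-7.  5.]
  z -20 123 x [24. 26.] y [-8.  4.]
  z -10 103 x [24. 26.] y [-8.  5.]
  z 0 7253 x [-25.  38.] y [22. 58.]
  z 10 2561 x [-19.  39.] y [-20.  36.]
  z 20 1008 x [-32.  40.] y [-20.  46.]
  z 30 2698 x [-30.  34.] y [-56.  21.]
scene 2616
  z -100 158 x [-13.   7.] y [-52.  52.]
  z -60 45 x [-12.   8.] y [-35.  39.]
  z -50 126 x [-22.  16.] y [-26.  28.]
  z -40 45 x [-25.  13.] y [-8.  6.]
  z -30 38 x [-25.  21.] y [-4.  6.]
  z -20 32 x [-25.  19.] y [-5.  6.]
  z -10 35 x [-25.  21.] y [-5. 12.]
  z 0 563 x [-36.  33.] y [ 6. 58.]
  z 10 126 x [-39.  18.] y [-17.  51.]
  z 20 104 x [-40.  15.] y [-17.  52.]
  z 30 219 x [-39.  29.] y [-55.  44.]
top 87
  z -10 5 x [30. 34.] y [49. 58.]
  z 0 26 x [31. 41.] y [42. 59.]
  z 10 6 x [40. 42.] y [40. 58.]
  z 30 11 x [40. 50.] y [31. 60.]
```

Call:
drive_tool:
  commands:
    - [0.002,-0.004,0.012,0,0,0,0.4]
    - [0.003,-0.004,0.024,0,0,0,0.4]
    - [0.003,-0.004,0.036,0,0,0,0.4]
    - [0.003,-0.004,0.036,0,0,0,0.4]

```text
clock: 12.73
ee_pos: [0.5861, 0.0165, 0.0477]
eef_rot: [-1.691, -2.646, 0.001]
ft_force: [-0.1, -0.8, 0.2]
finger_gap: 0.0513
finger_force: 0.0
```

Call:
drive_tool:
  commands:
    - [0,0,0.012,0,0,0,0.4]
    - [0,0,0.024,0,0,0,0.4]
    - [0,0,0.036,0,0,0,0.4]
    - [0,0,0.036,0,0,0,0.4]

```text
clock: 13.07
ee_pos: [0.5862, 0.0163, 0.0332]
eef_rot: [-1.691, -2.646, 0.002]
ft_force: [-0.9, -0.5, -0.6]
finger_gap: 0.0515
finger_force: 0.0
```

No contact at a reported height of 0.033, which confirms the offset. I close on the paddle.

Call:
drive_tool:
  commands:
    - [0,0,0,0,0,0,0.6]
    - [0,0,0,0,0,0,0.7]
    - [0,0,0,0,0,0,0.8]
    - [0,0,0,0,0,0,1]
    - [0,0,0,0,0,0,1]
    - [0,0,0,0,0,0,1]
    - [0,0,0,0,0,0,1]
    - [0,0,0,0,0,0,1]
  newtons: 70

```text
clock: 13.73
ee_pos: [0.5875, 0.0165, 0.0348]
eef_rot: [1.691, 2.647, 0.001]
ft_force: [1.9, 0.6, 2.3]
finger_gap: 0.0131
finger_force: 70.2
```

```bash
python3 go.py 0.587 0.0165 0.036 114.8; python3 tips.py | sed -n 2,14p
```

```text
pos [0.5875 0.0165 0.0348] xang 114.84 tilt z [ 1.2e-03  3.0e-04 -1.0e+00] t 13.73 q [-0.37  0.55  0.35  1.86 -0.26  0.78  0.55]
F [1.9 0.6 2.3] gap 0.013071870745416938 grip 70.15059113502502
row [ 0.0006 -0.0012 -0.0031] [0.0004 0.0001 0.0002]
wrist 90876
  z -100 8006 x [-8. 13.] y [-41.  41.]
  z -90 3679 x [-7. 14.] y [-36.  36.]
  z -80 4202 x [-18.  20.] y [-11.  10.]
  z -70 2408 x [-18.  25.] y [-13.  12.]
  z -60 867 x [ 7. 25.] y [-19.  18.]
  z -50 582 x [ 7. 25.] y [-18.  17.]
  z -40 192 x [11. 25.] y [-7.  6.]
  z -30 8909 x [-16.  37.] y [24. 58.]
  z -20 829 x [-4. 40.] y [-14.  53.]
  z -10 2530 x [-2. 38.] y [-19.  43.]
  z 0 3538 x [-30.  38.] y [-57.  27.]
  z 10 10283 x [-24.  47.] y [-57.  43.]
```

The paddle is held (gap 13 mm, 70 N). I pull along tool -y, about 60 mm first, then measure the pointer against the mark.

Call:
drive_tool:
  commands:
    - [0,-0.01,0,0,0,0,1]
    - [0,-0.025,0,0,0,0,1]
    - [0,-0.04,0,0,0,0,1]
    - [0,-0.055,0,0,0,0,1]
    - [0,-0.07,0,0,0,0,1]
    - [0,-0.085,0,0,0,0,1]
    - [0,-0.1,0,0,0,0,1]
    - [0,-0.115,0,0,0,0,1]
    - [0,-0.13,0,0,0,0,1]
    - [0,-0.14,0,0,0,0,1]
    - [0,-0.15,0,0,0,0,1]
    - [0,-0.15,0,0,0,0,1]
    - [0,-0.15,0,0,0,0,1]

```text
clock: 14.97
ee_pos: [0.5347, -0.0079, 0.0347]
eef_rot: [1.689, 2.645, 0.005]
ft_force: [9.5, 3.8, -4.3]
finger_gap: 0.013
finger_force: 69.5
```

```bash
cat > align.py <<'E'
from h import *
def main():
    o=env.get_obs();print(o["ee_pos"].round(4),"gap",o["finger_gap"],o["finger_force"],o["ft_force"].round(1),round(float(o["clock"]),2))
    a=np.radians(24.8);d=np.array([np.cos(a),np.sin(a)]);nn=np.array([-d[1],d[0]])
    for n in("wrist","scene"):
        c=cap(n);pickle.dump(c,open(n+"_al.pkl","wb"));P=cloud(c);h=cv2.cvtColor(c["img"],cv2.COLOR_BGR2HSV);z=P[...,2]
        rel=P[...,:2]-[.5648,.0061];X=rel@d*1000;Y=rel@nn*1000
        reg=(Y<-30)&(Y>-75)&(abs(X)<120)&(z>.01)&(z<.045)
        red=((h[...,0]<8)|(h[...,0]>172))&(h[...,1]>110)&(h[...,2]>60)&reg
        yel=(h[...,0]>20)&(h[...,0]<35)&(h[...,1]>110)&(h[...,2]>60)&reg&(z>.027)
        for nm,m in(("flag",red&(z>.029)&(Y<-52)),("line",red&(z<.029)&(Y>-54)),("yellow",yel)):
            if m.sum()>2:print(n,nm,m.sum(),"X",X[m].mean().round(1),np.percentile(X[m],[3,97]).round(1),"Y",np.percentile(Y[m],[3,97]).round(0),"z",z[m].mean().round(4))
main()
E
python3 align.py
```

```text
[ 0.5347 -0.0079  0.0347] gap 0.012960077342966841 69.5169746875763 [ 9.5  3.8 -4.3] 14.97
scene flag 21 X -49.8 [-55.7 -44.8] Y [-60. -52.] z 0.0341
scene line 7 X -51.7 [-62.3 -45.1] Y [-51. -36.] z 0.0207
scene yellow 6 X -43.2 [-44.7 -41.5] Y [-45. -35.] z 0.0351
```

```bash
cat > fine.py <<'E'
from h import *
a=np.radians(24.8);d=np.array([np.cos(a),np.sin(a)]);nn=np.array([-d[1],d[0]])
def rp(c,u,v,z):
    f=210/np.tan(np.radians(c["vfov"])/2);r=rot(c)@np.array([(u-c["cx"])/f,(v-c["cy"])/f,1]);p=np.array(c["origin"])+r*(z-c["origin"][2])/r[2]
    q=p[:2]-[.5648,.0061];return np.array([q@d,q@nn])*1000
def cen(c,kind,Yr,Xr,z):
    # weighted centroid in clamp coords on plane z
    img=c["img"].astype(float);B,G,Rr=img[...,0],img[...,1],img[...,2]
    s=Rr-np.maximum(G,B) if kind=="red" else np.minimum(Rr,G)-B
    if kind=="red": s=s-0.9*np.maximum(G-B,0)  # wood
    else: s=s-1.5*abs(Rr-G)
    f=210/np.tan(np.radians(c["vfov"])/2);v,u=np.mgrid[:420,:560]
    r=np.stack([(u-c["cx"])/f,(v-c["cy"])/f,np.ones(u.shape)],-1)@rot(c).T
    p=np.array(c["origin"])+r*((z-c["origin"][2])/r[...,2])[...,None];q=p[...,:2]-[.5648,.0061];X=q@d*1e3;Y=q@nn*1e3
    m=(Y>Yr[0])&(Y<Yr[1])&(X>Xr[0])&(X<Xr[1]);w=np.where(m,np.clip(s-30,0,None),0)
    return (X*w).sum()/w.sum(),(Y*w).sum()/w.sum(),int((w>0).sum())
if __name__=="__main__":
    w=pickle.load(open("w1.pkl","rb"));s0=pickle.load(open("scene.pkl","rb"))
    S=[cap("scene") for _ in range(3)]
    def rep(nm,c,px):
        r=lambda t:[round(float(x),1) for x in t]
        print(nm,"line",r(cen(c,"red",(-50,-34),(-62,-42),.021)),"flag",r(cen(c,"red",(-75,-52),(-65,-38),.034)),"ptr",r(cen(c,"yel",(-50,-30),(px-8,px+8),.034)))
    rep("w1",w,12);rep("s0",s0,12)
    for c in S:rep("now",c,-44)
E
python3 fine.py
```

```text
w1 line [-51.1, -42.5, 45.0] flag [-50.6, -55.1, 47.0] ptr [14.7, -39.6, 43.0]
s0 line [-54.0, -45.0, 20.0] flag [-49.8, -57.0, 36.0] ptr [14.5, -40.0, 6.0]
now line [-54.2, -45.9, 21.0] flag [-49.6, -57.2, 38.0] ptr [-43.4, -40.3, 5.0]
now line [-54.1, -45.8, 21.0] flag [-49.6, -57.2, 38.0] ptr [-43.4, -40.1, 6.0]
now line [-54.2, -45.8, 20.0] flag [-49.6, -57.3, 38.0] ptr [-43.4, -39.9, 5.0]
```

The wrist picture gave a pull of about 65.6 mm, and 58.0 mm is done by both the pose and the scene camera. That leaves about 7.6 mm.

Call:
drive_tool:
  commands:
    - [0,-0.01,0,0,0,0,1]
    - [0,-0.019,0,0,0,0,1]
    - [0,-0.019,0,0,0,0,1]
    - [0,-0.019,0,0,0,0,1]
    - [0,-0.019,0,0,0,0,1]

```text
clock: 15.63
ee_pos: [0.5282, -0.0109, 0.0348]
eef_rot: [1.689, 2.645, 0.005]
ft_force: [10.3, 3.3, -5.0]
finger_gap: 0.0132
finger_force: 69.6
```

```bash
sed -i 's/rep("now",c,-44)/rep("now",c,-51)/' fine.py; python3 fine.py; python3 align.py; python3 - <<'E'
from h import *
s=cap("scene");t=cap("top");w=cap("wrist")
cv2.imwrite("pics/fin.png",np.hstack([cv2.resize(s["img"][225:285,215:275],(400,400),interpolation=cv2.INTER_CUBIC),cv2.resize(w["img"],(400,400))]))
E
```

```text
w1 line [-51.1, -42.5, 45.0] flag [-50.6, -55.1, 47.0] ptr [14.7, -39.6, 43.0]
s0 line [-54.0, -45.0, 20.0] flag [-49.8, -57.0, 36.0] ptr [14.5, -40.0, 6.0]
now line [-54.7, -46.9, 17.0] flag [-49.7, -57.3, 37.0] ptr [-50.7, -40.3, 6.0]
now line [-54.7, -47.0, 17.0] flag [-49.6, -57.3, 37.0] ptr [-50.8, -40.1, 6.0]
now line [-54.6, -46.9, 17.0] flag [-49.6, -57.3, 37.0] ptr [-50.8, -40.2, 6.0]
[ 0.5282 -0.0109  0.0348] gap 0.012705798201483567 69.63504552841187 [ 9.4  4.3 -4.2] 15.78
scene flag 18 X -50.1 [-55.8 -45.1] Y [-59. -53.] z 0.0335
scene line 5 X -49.9 [-62.8 -45. ] Y [-54. -45.] z 0.0223
scene yellow 8 X -51.0 [-52.8 -48.6] Y [-46. -37.] z 0.0343
```

View pics/fin.png

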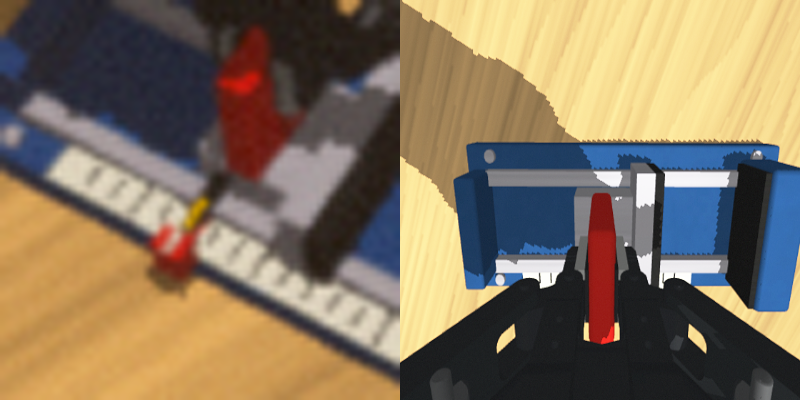

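The last picture shows the yellow pointer (200,208) running straight into the flag's white centre stripe (175,238), in line with the mark. Measured travel is 65.3 mm against the 65.3–65.8 mm needed, and the grip is steady at 70 N. I hand in.

```bash
python3 -c "
from rig import env
print(env.job_done())"
```

```text
the job is handed in; nothing more can be done
None
```

I handed the job in with the chock upright on the largest cork mat and the gripper still holding the paddle at 70 N. The pointer is within about 0.5 mm of the red mark by measurement; the verdict wasn't shown, and I didn't re-measure the bowl, cup or column at the end.

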